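# Make up two block-printing kits

### The job

Make up two printing kits from the stock on the cutting mat: the white tray gets the red and the yellow ink bottle, each standing in a small cell of its own, and the hand stamp standing flat in the large cell; the black tray gets the blue ink bottle, standing in either of its small cells, and the round baren lying flat, handle up, in the large cell. Never tip an ink bottle over, and leave the green bottle, the white bottle and the tape roll where they are.

Things in the scene. Friction and masses are not known exactly. Their poses are not given: they have to be found in the camera images.
- tray_white: White plastic kit tray, for the red-and-yellow stamping kit. It is fixed to the table. 176 mm long (its x) by 140 mm wide (its y) by 24 mm high, walls and dividers 4 mm thick, floor 4 mm thick (floor top 4 mm above the origin). Two small cells side by side at its -x end, each 64 by 64 mm inside, centres at x = -52 mm, y = +34 and -34 mm; one large cell at its +x end, 100 mm (x) by 132 mm (y) inside, centre at x = +34 mm, y = 0. Origin: centre of the underside; z up
- tray_black: Black plastic kit tray, for the blue rubbing kit. It is fixed to the table. 176 mm long (its x) by 140 mm wide (its y) by 24 mm high, walls and dividers 4 mm thick, floor 4 mm thick (floor top 4 mm above the origin). Two small cells side by side at its -x end, each 64 by 64 mm inside, centres at x = -52 mm, y = +34 and -34 mm; one large cell at its +x end, 100 mm (x) by 132 mm (y) inside, centre at x = +34 mm, y = 0. Origin: centre of the underside; z up
- ink_red: Red ink bottle with red cap and a pale paper band low down; goes into the white tray. Loose, standing. Round body 34 mm in diameter up to 60 mm height, then a shoulder and a 22 mm cap, 85 mm tall in all, about 60 g. Origin: centre of the underside; z up along the bottle
- ink_yellow: Yellow ink bottle with yellow cap and a pale paper band low down; goes into the white tray. Loose, standing. Round body 34 mm in diameter up to 60 mm height, then a shoulder and a 22 mm cap, 85 mm tall in all, about 60 g. Origin: centre of the underside; z up along the bottle
- ink_blue: Blue ink bottle with blue cap and a pale paper band low down; goes into the black tray. Loose, standing. Round body 34 mm in diameter up to 60 mm height, then a shoulder and a 22 mm cap, 85 mm tall in all, about 60 g. Origin: centre of the underside; z up along the bottle
- block_stamp: Hand stamp, goes into the white tray: rectangular wooden block with a black rubber sole, 64 mm (its x) by 44 mm (its y), 20 mm high, with an upright round pale-wood handle at its centre: a neck 18 mm in diameter from 20 to 34 mm height, then a grip 28 mm in diameter from 34 to 75 mm height. Loose, standing on its sole, about 90 g. Origin: centre of the underside; z up
- baren: Baren (round rubbing pad for block printing), goes into the black tray: tan disc 76 mm in diameter and 12 mm thick, with an upright dark-wood bar handle across its middle, 60 mm long (along its x), 18 mm thick (its y), from 12 to 54 mm height. Loose, lying flat with the handle on top, about 110 g. Origin: centre of the underside; z up
- ink_green: Green ink bottle with green cap and a pale paper band low down; stays where it is. Loose, standing. Round body 34 mm in diameter up to 60 mm height, then a shoulder and a 22 mm cap, 85 mm tall in all, about 60 g. Origin: centre of the underside; z up along the bottle
- ink_white: White ink bottle with white cap and a pale paper band low down; stays where it is. Loose, standing. Round body 34 mm in diameter up to 60 mm height, then a shoulder and a 22 mm cap, 85 mm tall in all, about 60 g. Origin: centre of the underside; z up along the bottle
- tape_roll: Roll of beige masking tape lying flat, 60 mm outside and 40 mm inside diameter, 20 mm high, loose; stays where it is. Origin: centre of the underside
There are look-alikes about, which are no part of the job. Several things have the shape of the ink_red; the one meant has the colours described above.

How it is judged:
By the outcome, as a careful person would: the job done as asked, in the order asked, and still so for the second after the job is handed in, with the robot touching nothing.
It also fails if it takes over 128 s, if anything falls off the work surface, if the arm or the gripper's body presses on something with over 40 N, if the wrist force passes 120 N, or if a joint passes its speed limit or range.

### The arm

A 6-joint arm with a two-finger parallel gripper is mounted at the origin on the work surface. World frame = base frame: x ahead of the robot, y to its left, z up, the work surface at z = 0. Lengths are in m, angles in rad, forces in N, time in s.
With the tool pointing down it reaches from about 0.4 to 0.825 m from the base axis. Payload 7 kg.
Tool frame: the origin (TCP) lies midway between the tips of the shut fingers; the grasp point (between the pads) lies 19 mm behind it; z points along the fingers, x is the direction in which the jaws open and shut, and the axes are right-handed (so a half turn about z gives the same grasp; the last joint's range is limited). The gripper opens to 88 mm and grips with 3 to 60 N. Pads are 19 mm wide; open, the fingers measure 130 mm over their backs; the gripper's body (78 mm by 193 mm) begins 47 mm behind the grasp point.
Start: joints at [-0.942, 0.359, 0.012, 0, -1.224, -0.288], TCP at [0.226, -0.636, 0.227] pointing down, gripper open.
Joint ranges: [-3.07, 3.07], [-1.43, 2.12], [-1.02, 1.25], [-3.03, 1.67], [-3.05, -0], [-3.03, 3.03]. Speed limits (rad/s): [2.39, 2.39, 3.01, 3.14, 3.14, 3.14].

### API

Orientations are given as [roll, pitch, yaw] about the fixed x, y, z axes, in that order (R = Rz(yaw) Ry(pitch) Rx(roll)).
In Python, from station import arm, grab_frame, camera_params gives the robot as it stands.
- The arm moves only by the shell command python3 -m handwheel 'ROWS' [FORCE]. ROWS is JSON, a list that holds one entry, the list of rows, each a list of 5 numbers: the finger opening in m, from 0 to 0.0876, then the shift along the tool's x, y, z in m, then the turn about the tool's z in degrees. A call has 1 to 20 rows; each row is the pose to reach, as a shift and turn from the pose measured when the call began, along the tool's axes at that moment; what a row does not reach only later rows make up. A row lasts 1/12 s, in which the tool goes at most 41.7 mm and 7.16 degrees, less where a joint would pass 70% of its speed; a pose out of reach is approached as far as the arm can. A call with a gripper value outside its range is refused whole. The fingers move at their own pace and stop on an object; FORCE is the grip in N (left out, the last holds). Time passes only in rows, so rows that repeat a pose let the fingers close. It gives the time, the measured TCP pose, the force and the opening at its end, in the units of the state.
- arm.get_state(): the state, without advancing time (a new reading comes with each control period).
- grab_frame(name): name is "scene" or "side" or "wrist"; returns the picture (480x640x3 uint8, blue, green, red); there is no depth.
- camera_params(name): a dict with "intrinsics" (3x3 intrinsics, pixels), "k1" (the pictures are not rectified: a ray, as slopes to the right and down, at radius r is drawn at 1 + k1 r^2 times it, then the intrinsics apply), "R" (3x3) and "t" (3): a world point X has camera coordinates R X + t; the wrist camera has in their place "tool_from_camera" (4x4, takes a point from camera to tool coordinates, whose origin is the TCP and whose axes are the tool frame's). Camera axes: x right, y down, z forward; pixel columns grow to the right and rows downward; lengths in m; the calibration is good to about 2 mm. A picture is of the moment at which its call begins: read the wrist's pose just before it. camera_params takes no time and is no camera call.
- arm.job_done(): hands the job in, once; it reports no verdict.
The state is a dict: "t": time; "q": joint angles; "qd": joint speeds; "joint_efforts": joint torques, N m; "eef_pos": TCP position; "ee_rot": TCP orientation; "force": force on the tool from outside, world axes, zero at the start; "moment": the same for the moment, N m; "width": finger opening in m.
Only numpy, scipy, OpenCV 4.12 (cv2) and the standard library are available. Lean on these libraries where they do the work, as an engineer would, in place of code of your own. Each camera call takes 0.05 s, during which the arm holds its last target.

## Working session

There is one attempt and no reset: what is moved stays moved. The work goes in short steps, Python scripts to look and compute and a shell command to move; the robot and the scene stay as the last step left them, time stands still between calls to the robot, and variables do not carry over. Pictures are saved under pics/ and viewed, and the job is handed in when it is done.

```bash
ls; mkdir -p pics; python3 - <<'E'
from station import arm, grab_frame, camera_params
import cv2
s=arm.get_state(); print({k:s[k] for k in ('t','eef_pos','ee_rot','force','width')})
for n in ('scene','side','wrist'):
    cv2.imwrite(f'pics/{n}0.png',grab_frame(n)); print(n,camera_params(n))
E
```

```text
pics
{'t': 0.0, 'eef_pos': array([ 0.22541569, -0.63571907,  0.22563664]), 'ee_rot': array([-3.14144490e+00, -1.63950737e-03,  1.91146013e+00]), 'force': array([-0.28497669,  0.34853788,  0.23827667]), 'width': 0.08801010180710721}
scene {'intrinsics': array([[525.54999192,   0.        , 315.68620853],
       [  0.        , 525.54999192, 240.11120765],
       [  0.        ,   0.        ,   1.        ]]), 'k1': -0.13236253931296496, 'R': array([[ 0.86107935,  0.50813929,  0.0183526 ],
       [ 0.35658948, -0.57774979, -0.73419965],
       [-0.36247248,  0.6387485 , -0.67868554]]), 't': array([-0.4796657 , -0.18248143,  1.39685407])}
side {'intrinsics': array([[445.28788531,   0.        , 319.14749389],
       [  0.        , 445.28788531, 237.90489196],
       [  0.        ,   0.        ,   1.        ]]), 'k1': 0.029671925930194035, 'R': array([[ 0.77823001, -0.6279318 ,  0.00772703],
       [-0.33078075, -0.42035174, -0.84491923],
       [ 0.53379973,  0.65498555, -0.53483809]]), 't': array([-0.42541062,  0.21414748,  0.56276391])}
wrist {'intrinsics': array([[397.97783705,   0.        , 312.15247285],
       [  0.        , 397.97783705, 242.50185492],
       [  0.        ,   0.        ,   1.        ]]), 'k1': 0.024908209789470157, 'tool_from_camera': array([[ 9.99997836e-01, -3.46119036e-04,  2.05143887e-03,
         6.65706882e-04],
       [-3.00546319e-04,  9.51685798e-01,  3.07073366e-01,
        -8.24004365e-02],
       [-2.05860917e-03, -3.07073318e-01,  9.51683634e-01,
        -1.57323223e-01],
       [ 0.00000000e+00,  0.00000000e+00,  0.00000000e+00,
         1.00000000e+00]])}
```

View pics/scene0.png

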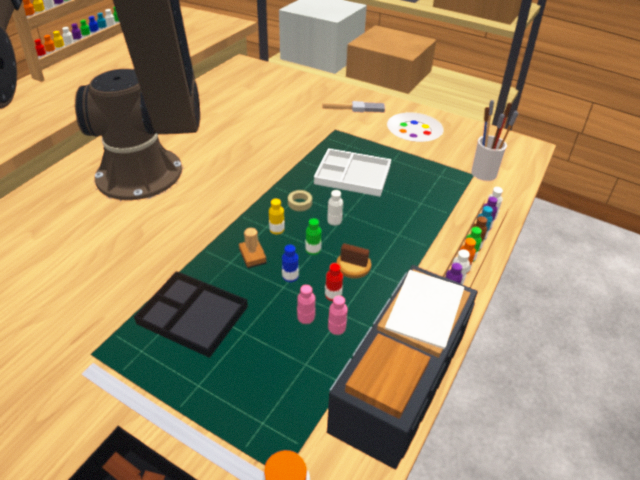

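View pics/side0.png

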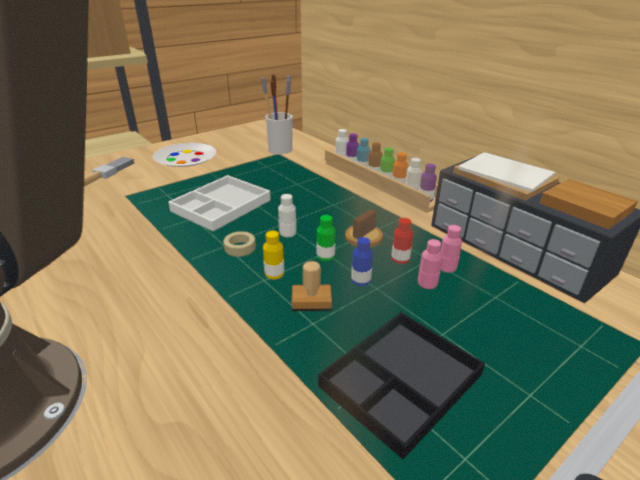

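View pics/wrist0.png

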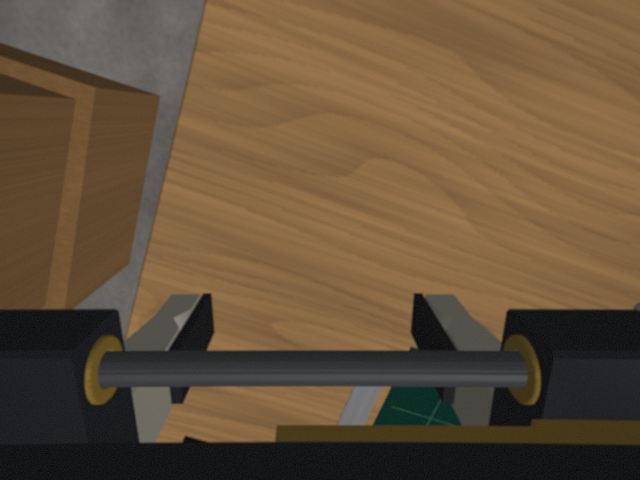

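```bash
cat > h.py <<'E'
import numpy as np, cv2
from station import arm, grab_frame, camera_params
from scipy.spatial.transform import Rotation as Ro
def cam(name,s=None):
    c=camera_params(name)
    if 'R' in c: R,t=c['R'],c['t']; C=-R.T@t; Rw=R.T
    else:
        T=np.eye(4); T[:3,:3]=Ro.from_euler('xyz',s['ee_rot']).as_matrix(); T[:3,3]=s['eef_pos']
        M=T@c['tool_from_camera']; Rw=M[:3,:3]; C=M[:3,3]
    return c['intrinsics'],c['k1'],Rw,C
def ray(cm,px):
    K,k,Rw,C=cm; d=np.array([(px[0]-K[0,2])/K[0,0],(px[1]-K[1,2])/K[1,1]]); u=d.copy()
    for _ in range(20): u=d/(1+k*(u@u))
    v=Rw@np.array([u[0],u[1],1]); return C,v/np.linalg.norm(v)
def plane(cm,px,z):
    C,v=ray(cm,px); return C+v*(z-C[2])/v[2]
def tri(r1,r2):
    A=np.zeros((3,3));b=np.zeros(3);P=[]
    for C,v in (r1,r2):
        M=np.eye(3)-np.outer(v,v);A+=M;b+=M@C
    X=np.linalg.solve(A,b)
    g=max(np.linalg.norm((np.eye(3)-np.outer(v,v))@(X-C)) for C,v in (r1,r2))
    return X,g
def proj(cm,X):
    K,k,Rw,C=cm; p=Rw.T@(np.asarray(X)-C); u=p[:2]/p[2]; u=u*(1+k*(u@u)); return K[:2,:2]@u+K[:2,2]
def blob(img,lo,hi,near,rad=60):
    h=cv2.cvtColor(img,cv2.COLOR_BGR2HSV); m=cv2.inRange(h,np.array(lo),np.array(hi))
    if lo[0]>hi[0]:
        m=cv2.inRange(h,np.array(lo),np.array([180]+list(hi[1:])))|cv2.inRange(h,np.array([0]+list(lo[1:])),np.array(hi))
    n,l,st,ce=cv2.connectedComponentsWithStats(m)
    best=min((i for i in range(1,n) if st[i,4]>30),key=lambda i:np.hypot(*(ce[i]-near)))
    return ce[best],st[best]
E
python3 - <<'E'
from h import *
a=cv2.imread('pics/scene0.png');b=cv2.imread('pics/side0.png');A=cam('scene');B=cam('side')
col=dict(red=((172,120,60),(8,255,255),(334,281),(402,240)),yellow=((20,150,80),(32,255,255),(276,214),(273,255)),
 blue=((110,120,60),(130,255,255),(290,262),(362,260)),green=((50,180,90),(75,255,255),(313,235),(326,236)),
 pink=((150,60,80),(174,190,255),(306,305),(430,265)),pink2=((150,60,80),(174,190,255),(338,315),(452,249)))
for n,(lo,hi,p,q) in col.items():
    c1,s1=blob(a,lo,hi,p);c2,s2=blob(b,lo,hi,q);X,g=tri(ray(A,c1),ray(B,c2))
    # cap top
    print(n,c1.round(1),s1,c2.round(1),s2,X.round(4),g.round(4))
    t1=(s1[0]+0.,s1[1]); 
cv2.imwrite('pics/sc_crop.png',cv2.resize(a[120:360,120:400],None,fx=2.5,fy=2.5,interpolation=3)[:600,:800])
cv2.imwrite('pics/sd_crop.png',cv2.resize(b[160:460,160:500],None,fx=2,fy=2,interpolation=3))
E
```

```text
red [334.  277.2] [326 262  18  29 396] [403.  234.6] [394 218  19  32 496] [ 0.6604 -0.1042  0.0534] 0.0005
yellow [275.8 211.5] [268 198  16  26 327] [272.6 248.4] [263 230  20  35 554] [0.4466 0.0056 0.0539] 0.0004
blue [289.5 258.9] [282 245  16  27 349] [362.  255.6] [353 237  19  35 498] [ 0.5554 -0.1057  0.0521] 0.0007
green [313.1 230.8] [305 217  17  27 355] [325.6 231.1] [316 214  20  33 489] [ 0.5545 -0.0087  0.0556] 0.0
pink [305.8 304.4] [297 284  19  40 603] [439.7 257.3] [ 418  225   45   64 1661] [ 0.6501 -0.1957  0.0563] 0.0014
pink2 [337.4 315.4] [328 295  20  40 613] [439.7 257.3] [ 418  225   45   64 1661] [ 0.7012 -0.1614  0.0174] 0.0004
```

View pics/sc_crop.png

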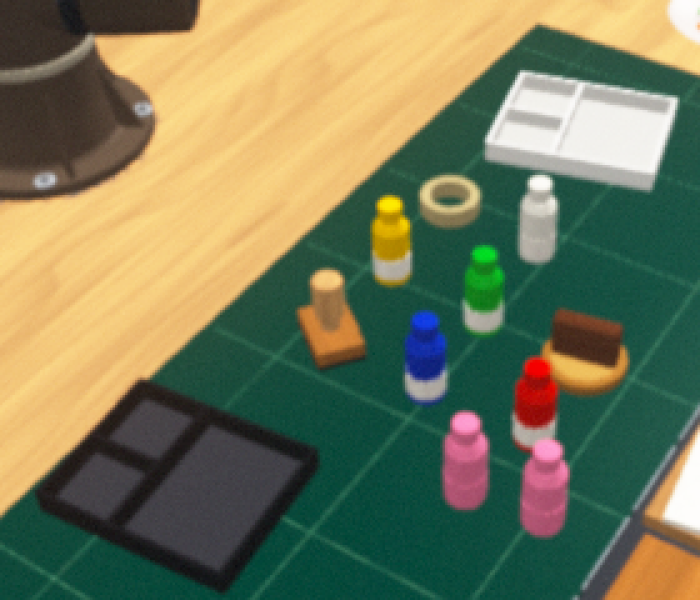

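View pics/sd_crop.png

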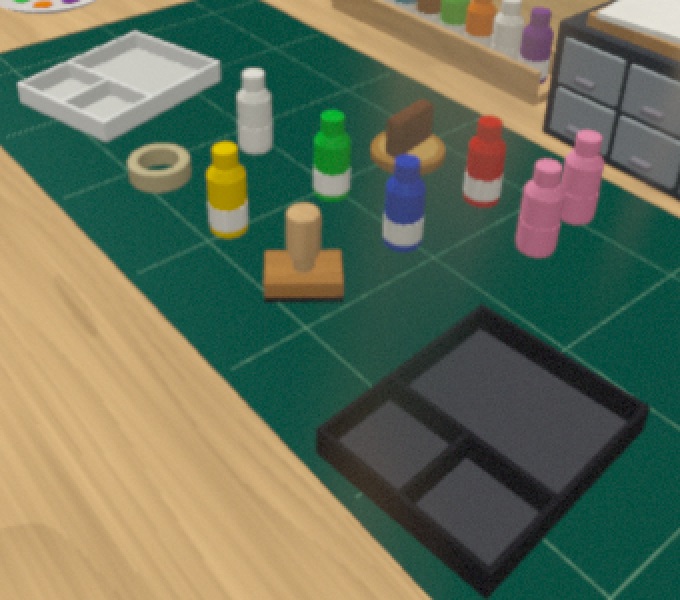

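```bash
python3 - <<'E'
import cv2,numpy as np
a=cv2.imread('pics/scene0.png');b=cv2.imread('pics/side0.png')
def c(i,x,y,w,h,f):return cv2.resize(i[y:y+h,x:x+w],None,fx=f,fy=f,interpolation=2)
cv2.imwrite('pics/c_blk.png',np.hstack([c(a,130,265,125,95,3.2),c(b,305,305,190,152,2)]))
cv2.imwrite('pics/c_wht.png',np.hstack([c(a,310,145,84,52,4.7),c(b,164,170,110,60,3.6)][0:1]))
cv2.imwrite('pics/c_wht2.png',c(b,164,170,110,64,6))
cv2.imwrite('pics/c_blk1.png',c(a,130,265,125,95,6))
cv2.imwrite('pics/c_blk2.png',c(b,310,305,185,150,4))
cv2.imwrite('pics/c_wht1.png',c(a,310,145,84,52,8))
cv2.imwrite('pics/c_st.png',np.hstack([c(a,235,222,40,50,8),c(b,285,255,55,60,6.6667)]))
cv2.imwrite('pics/c_ba.png',np.hstack([c(a,325,235,55,48,7),c(b,338,202,55,48,7)]))
E
```

```text
(no output)
```

View pics/c_blk1.png

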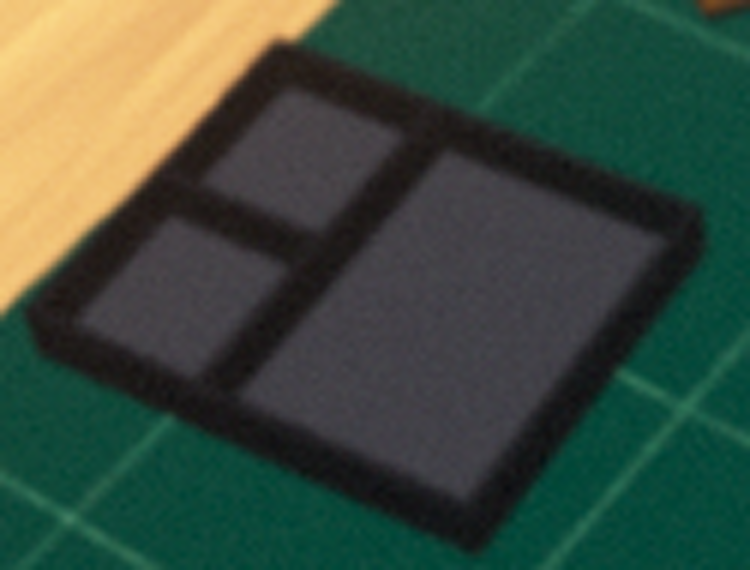

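View pics/c_blk2.png

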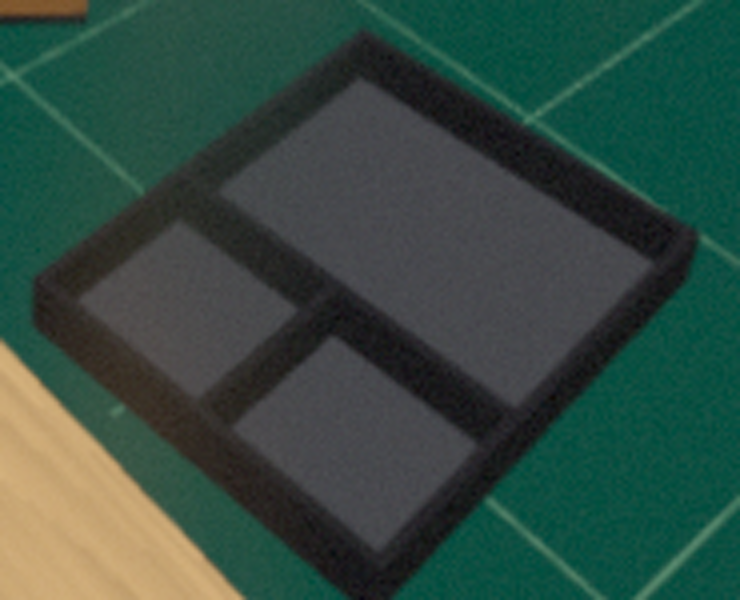

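View pics/c_wht1.png

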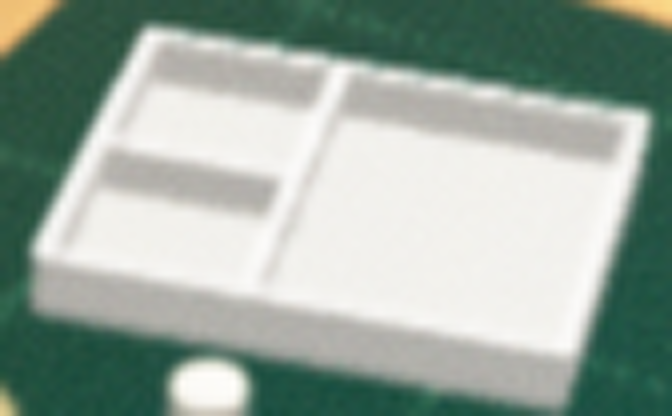

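View pics/c_wht2.png

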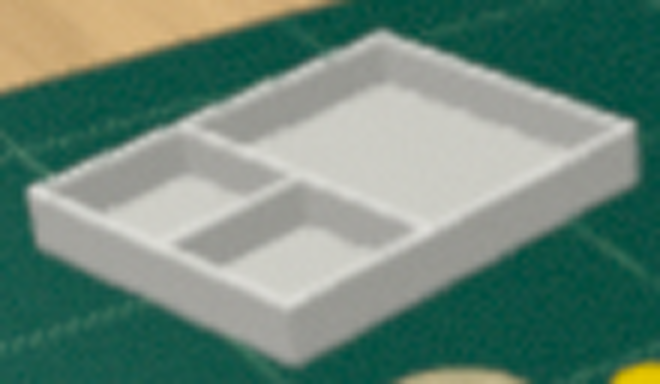

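View pics/c_st.png

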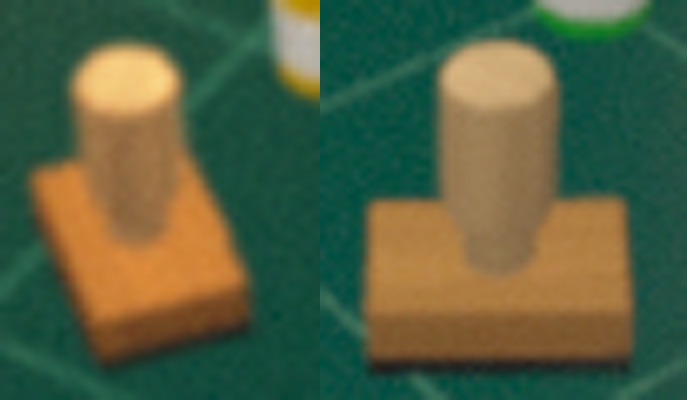

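View pics/c_ba.png

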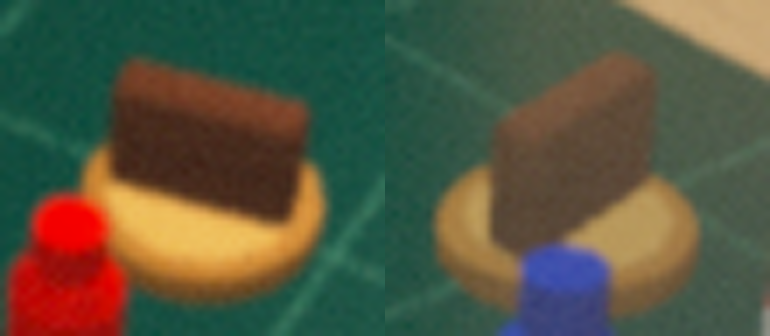

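```bash
python3 - <<'E'
from h import *
A=cam('scene');B=cam('side')
def sc(p,f,o): return np.array(p)/f+np.array(o)
sets={'white':([(148,25),(35,258),(652,112),(578,358)],8,(310,145),[(30,190),(295,305),(380,30),(637,122)],6,(164,170)),
'black':([(283,38),(28,310),(703,210),(478,525)],6,(130,265),[(35,283),(375,585),(365,30),(697,235)],4,(310,305))}
for n,(p,f,o,q,g,r) in sets.items():
    P=[]
    for i in range(4):
        u=sc(p[i],f,o);v=sc(q[i],g,r);X,e=tri(ray(A,u),ray(B,v)); pa=plane(A,u,.024);pb=plane(B,v,.024)
        print(n,X.round(4),e.round(4),pa[:2].round(4),pb[:2].round(4)); P.append((pa[:2]+pb[:2])/2)
    P=np.array(P); L=np.array([[-.088,.07],[-.088,-.07],[.088,.07],[.088,-.07]])
    c=P.mean(0);H=L.T@(P-c);U,S,V=np.linalg.svd(H);R=(U@V).T
    print(n,'c',c.round(4),'yaw',np.degrees(np.arctan2(R[1,0],R[0,0])).round(2),'det',np.linalg.det(R).round(2),'res',(P-c-L@R.T).round(4).tolist())
    for k,l in dict(s_plus=(-.052,.034),s_minus=(-.052,-.034),big=(.034,0)).items(): print(k,(c+R@np.array(l)).round(4))
# stamp: top of grip centre z.075
print('stamp',tri(ray(A,sc((129,80),8,(235,222))),ray(B,sc((498-320,72),6.6667,(285,255)))))
for l,pp in (('A',[(35,172),(103,322),(245,285),(190,160)]),):
    for x in pp: print(l,plane(A,sc(x,8,(235,222)),.02)[:2].round(4))
for x in [(370,205),(625,202),(632,308),(365,308)]: print('B',plane(B,sc((x[0]-320,x[1]),6.6667,(285,255)),.02)[:2].round(4))
# baren handle top ends centre
for u,v in (((128,72),(505,130)),((300,110),(640,65))):
    print('baren',plane(A,sc(u,7,(325,235)),.054).round(4),plane(B,sc((v[0]-385,v[1]),7,(338,202)),.054).round(4))
E
```

```text
white [0.3963 0.3416 0.0232] 0.0003 [0.3967 0.341 ] [0.3957 0.3396]
white [0.4324 0.2041 0.0232] 0.0009 [0.4336 0.2017] [0.4321 0.2044]
white [0.5672 0.3888 0.0226] 0.0003 [0.5681 0.3863] [0.566  0.3866]
white [0.6037 0.2517 0.0217] 0.0013 [0.6055 0.2468] [0.6021 0.2503]
white c [0.5    0.2946] yaw 14.98 det 1.0 res [[-0.0007, 0.0008], [-0.0002, -0.0011], [0.0002, 0.0015], [0.0007, -0.0011]]
s_plus [0.441 0.314]
s_minus [0.4585 0.2483]
big [0.5328 0.3034]
black [ 0.3544 -0.2366  0.0187] 0.0007 [ 0.3583 -0.2392] [ 0.3513 -0.2409]
black [ 0.3639 -0.3756  0.0171] 0.0015 [ 0.3689 -0.3772] [ 0.3596 -0.3796]
black [ 0.5291 -0.2232  0.021 ] 0.0002 [ 0.5309 -0.2255] [ 0.5265 -0.225 ]
black [ 0.5432 -0.3609  0.0179] 0.0007 [ 0.5466 -0.3646] [ 0.5377 -0.3625]
black c [ 0.4475 -0.3018] yaw 4.79 det 1.0 res [[0.0009, -0.0007], [-0.0014, 0.0005], [-0.0006, -0.0005], [0.0012, 0.0007]]
s_plus [ 0.3928 -0.2723]
s_minus [ 0.3985 -0.3401]
big [ 0.4814 -0.299 ]
stamp (array([ 0.45269299, -0.09723019,  0.07207003]), np.float64(0.0004673820507364722))
A [ 0.4163 -0.0974]
A [ 0.4671 -0.1354]
A [ 0.4916 -0.1036]
A [ 0.4503 -0.0707]
B [ 0.4372 -0.0646]
B [ 0.488  -0.1033]
B [ 0.4631 -0.1354]
B [ 0.4131 -0.0957]
baren [ 0.6323 -0.0134  0.054 ] [ 0.6258 -0.0119  0.054 ]
baren [ 0.6847 -0.0008  0.054 ] [ 0.6814 -0.0085  0.054 ]
```

```bash
cat >> h.py <<'E'
def delta(x,y,z,yawdeg):
    s=arm.get_state(); R=Ro.from_euler('xyz',s['ee_rot']).as_matrix(); d=R.T@(np.array([x,y,z])-s['eef_pos'])
    yaw=np.degrees(np.arctan2(R[1,0],R[0,0])); dt=-((yawdeg-yaw+180)%360-180)
    print('t',round(s['t'],2),'pos',s['eef_pos'].round(4),'yaw',yaw.round(1),'w',round(s['width'],4),'F',s['force'].round(1),'q1,q6',s['q'][[0,5]].round(2))
    print('  shift mm',(d*1000).round(1),'turn',round(dt,1),'rows',max(np.linalg.norm(d)/.0417,abs(dt)/7.16).round(1))
E
python3 - <<'E'
from h import *
a=cv2.imread('pics/scene0.png');b=cv2.imread('pics/side0.png')
A=cam('scene');print('pink2',plane(A,(337.4,315.4),.043),plane(A,(305.8,304.4),.043))
c=lambda i,x,y,w,h,f:cv2.resize(i[y:y+h,x:x+w],None,fx=f,fy=f,interpolation=2)
cv2.imwrite('pics/c_red.png',np.hstack([c(a,290,255,75,80,5),c(b,390,210,75,80,5)]))
delta(.660,-.104,.16,210)
E
```

```text
pink2 [ 0.71012227 -0.17976323  0.043     ] [ 0.6447137  -0.18772005  0.043     ]
t 0.15 pos [ 0.2255 -0.6358  0.2259] yaw 109.5 w 0.0873 F [ 0.1 -0.2  0.1] q1,q6 [-0.94 -0.29]
  shift mm [356.  587.3  66.2] turn -100.5 rows 16.5
```

View pics/c_red.png

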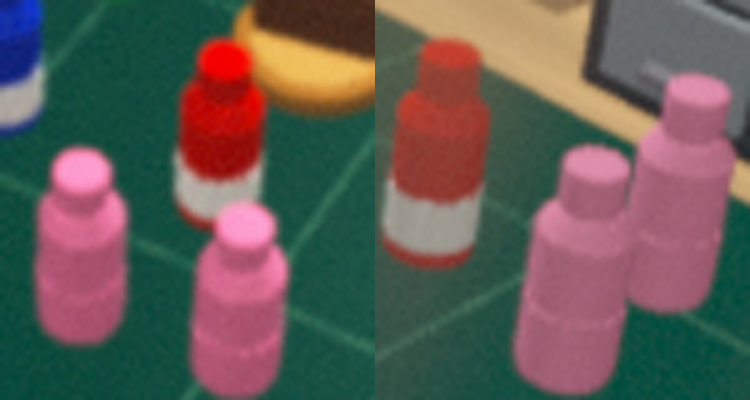

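Bottle-shaped candidates in the scene view are red (334,281), pink (306,305) and pink (338,315). Only the one at (334,281) has a red body and cap with a pale band. The pinks are all pink, so the red one is the target, and the crop confirms it.

```bash
python3 -m handwheel '[[[0.055,0.356,0.587,0.066,-100.5],[0.055,0.356,0.587,0.066,-100.5],[0.055,0.356,0.587,0.066,-100.5],[0.055,0.356,0.587,0.066,-100.5],[0.055,0.356,0.587,0.066,-100.5],[0.055,0.356,0.587,0.066,-100.5],[0.055,0.356,0.587,0.066,-100.5],[0.055,0.356,0.587,0.066,-100.5],[0.055,0.356,0.587,0.066,-100.5],[0.055,0.356,0.587,0.066,-100.5],[0.055,0.356,0.587,0.066,-100.5],[0.055,0.356,0.587,0.066,-100.5],[0.055,0.356,0.587,0.066,-100.5],[0.055,0.356,0.587,0.066,-100.5],[0.055,0.356,0.587,0.066,-100.5],[0.055,0.356,0.587,0.066,-100.5],[0.055,0.356,0.587,0.066,-100.5],[0.055,0.356,0.587,0.066,-100.5],[0.055,0.356,0.587,0.066,-100.5],[0.055,0.356,0.587,0.066,-100.5]]]' 20; python3 - <<'E'
from h import *
delta(.660,-.104,.031,210)
s=arm.get_state(); w=grab_frame('wrist'); cv2.imwrite('pics/w1.png',w)
W=cam('wrist',s); print('red axis expected px top',proj(W,(.66,-.104,.085)),'base',proj(W,(.66,-.104,0)))
E
```

```text
t: 1.82
eef_pos: [0.6593, -0.104, 0.1597]
ee_rot: [3.14, -0.001, -2.617]
force: [0.1, 0.6, -0.2]
width: 0.0553
t 1.82 pos [ 0.6593 -0.104   0.1597] yaw -150.0 w 0.0553 F [ 0.1  0.6 -0.2] q1,q6 [0.13 0.39]
  shift mm [ -0.7  -0.5 128.7] turn 0.0 rows 3.1
red axis expected px top [313.28341252 253.85728834] base [313.03276582 219.00607125]
```

View pics/w1.png

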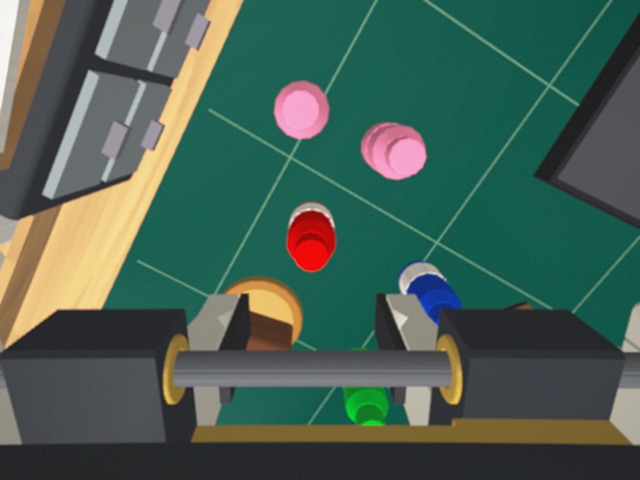

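```bash
python3 -m handwheel '[[[0.055,-0.001,0,0.030,0],[0.055,-0.001,0,0.060,0],[0.055,-0.001,0,0.090,0],[0.055,-0.001,0,0.110,0],[0.055,-0.001,0,0.122,0],[0.055,-0.001,0,0.129,0],[0.055,-0.001,0,0.129,0],[0.030,-0.001,0,0.129,0],[0.030,-0.001,0,0.129,0],[0.030,-0.001,0,0.129,0],[0.030,-0.001,0,0.129,0],[0.030,-0.001,0,0.129,0],[0.030,-0.001,0,0.129,0]]]' 20; python3 - <<'E'
from h import *
delta(.441,.314,.165,195)
E
```

```text
t: 2.95
eef_pos: [0.6606, -0.1039, 0.0323]
ee_rot: [3.141, 0.001, -2.618]
force: [-1.7, -0.1, 6.3]
width: 0.0334
t 2.95 pos [ 0.6606 -0.1039  0.0323] yaw -150.0 w 0.0334 F [-1.7 -0.1  6.3] q1,q6 [0.13 0.39]
  shift mm [ -19.1  471.8 -132.4] turn 15.0 rows 11.8
```

```bash
python3 -m handwheel '[[[0.030,0,0,-0.020,0],[0.030,0,0,-0.050,0],[0.030,0,0,-0.085,0],[0.030,0,0,-0.115,0],[0.030,0,0,-0.132,0],[0.030,0,0.03,-0.132,2],[0.030,-0.004,0.07,-0.132,5],[0.030,-0.006,0.11,-0.132,8],[0.030,-0.008,0.15,-0.132,10],[0.030,-0.010,0.19,-0.132,12],[0.030,-0.012,0.23,-0.132,15],[0.030,-0.014,0.27,-0.132,15],[0.030,-0.016,0.31,-0.132,15],[0.030,-0.017,0.35,-0.132,15],[0.030,-0.018,0.39,-0.132,15],[0.030,-0.019,0.43,-0.132,15],[0.030,-0.019,0.455,-0.132,15],[0.030,-0.019,0.472,-0.132,15],[0.030,-0.019,0.472,-0.132,15],[0.030,-0.019,0.472,-0.132,15]]]'; python3 - <<'E'
from h import *
delta(.441,.314,.037,195)
s=arm.get_state(); w=grab_frame('wrist'); cv2.imwrite('pics/w2.png',w)
W=cam('wrist',s); c=np.array([.5,.2946]);R=Ro.from_euler('z',14.98,degrees=True).as_matrix()[:2,:2]
L=np.array([[-.088,.07],[-.088,-.07],[.088,-.07],[.088,.07]])
pts=np.array([proj(W,[*(c+R@l),.024]) for l in L]); print(pts.round(0))
cv2.polylines(w,[pts.astype(int)],True,(0,0,255),1); 
for l in [(-.052,.034),(-.052,-.034),(.034,0)]: cv2.circle(w,tuple(int(v) for v in proj(W,[*(c+R@np.array(l)),.004])),4,(255,0,0),1)
cv2.imwrite('pics/w2o.png',w)
E
```

```text
t: 4.62
eef_pos: [0.44, 0.3149, 0.1645]
ee_rot: [3.141, 0.001, -2.877]
force: [0.4, -0.7, -0.7]
width: 0.0338
t 4.62 pos [0.44   0.3149 0.1645] yaw -164.9 w 0.0338 F [ 0.4 -0.7 -0.7] q1,q6 [ 0.98 -0.72]
  shift mm [ -0.6  -1.2 127.5] turn 0.1 rows 3.1
[[358. 267.]
 [366.  79.]
 [110.  77.]
 [138. 267.]]
```

View pics/w2o.png

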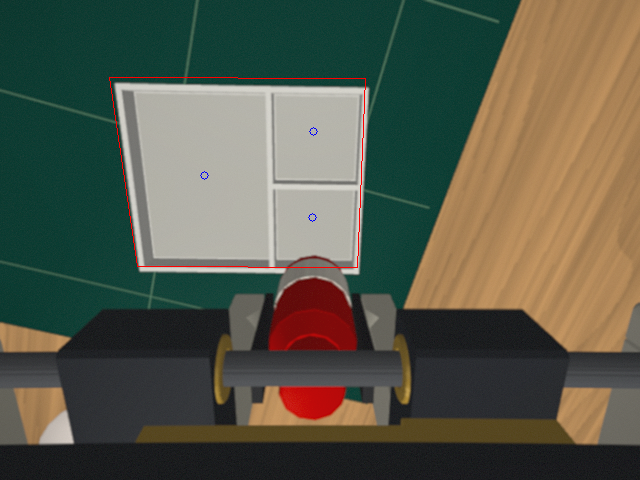

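```bash
python3 -m handwheel '[[[0.030,0.001,0.002,0.030,0],[0.030,0.001,0.002,0.060,0],[0.030,0.001,0.002,0.085,0],[0.030,0.001,0.002,0.105,0],[0.030,0.001,0.002,0.118,0],[0.030,0.001,0.002,0.125,0],[0.030,0.001,0.002,0.128,0],[0.030,0.001,0.002,0.128,0],[0.030,0.001,0.002,0.128,0]]]'; python3 - <<'E'
from h import *
delta(.441,.314,.037,195); cv2.imwrite('pics/s2.png',grab_frame('side')[150:250,150:290].repeat(4,0).repeat(4,1))
E
```

```text
t: 5.42
eef_pos: [0.4396, 0.3158, 0.0371]
ee_rot: [3.14, 0.001, -2.879]
force: [-0.8, -0.4, -0.3]
width: 0.0336
t 5.42 pos [0.4396 0.3158 0.0371] yaw -165.0 w 0.0336 F [-0.8 -0.4 -0.3] q1,q6 [ 0.99 -0.72]
  shift mm [-0.8 -2.1  0.1] turn 0.0 rows 0.1
```

View pics/s2.png

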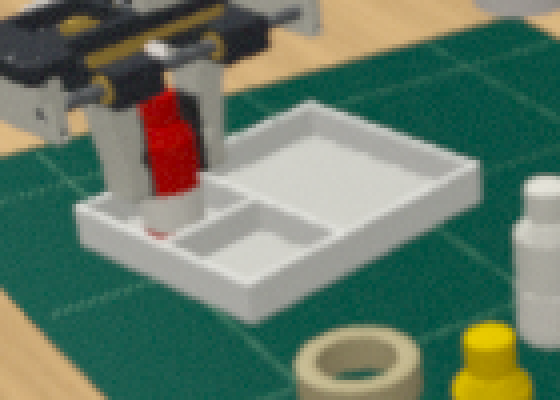

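```bash
python3 -m handwheel '[[[0.030,0,0,0.001,0],[0.030,0,0,0.001,0],[0.036,0,0,0.001,0],[0.040,0,0,0.001,0],[0.050,0,0,0.001,0],[0.050,0,0,0.001,0],[0.050,0,0,0.001,0],[0.050,0,0,-0.02,0],[0.050,0,0,-0.05,0],[0.050,0,0,-0.09,0],[0.050,0,0,-0.125,0],[0.050,0,0,-0.125,0]]]'; python3 - <<'E'
from h import *
delta(.4466,.0056,.16,195)
cv2.imwrite('pics/s3.png',cv2.resize(grab_frame('side')[150:300,150:350],None,fx=4,fy=4))
E
```

```text
t: 6.47
eef_pos: [0.4423, 0.3186, 0.1697]
ee_rot: [3.135, 0.011, -2.878]
force: [1.0, 0.8, 0.8]
width: 0.0498
t 6.47 pos [0.4423 0.3186 0.1697] yaw -164.9 w 0.0498 F [1.  0.8 0.8] q1,q6 [ 0.99 -0.72]
  shift mm [  77.7 -303.3    6.7] turn 0.1 rows 7.5
```

View pics/s3.png

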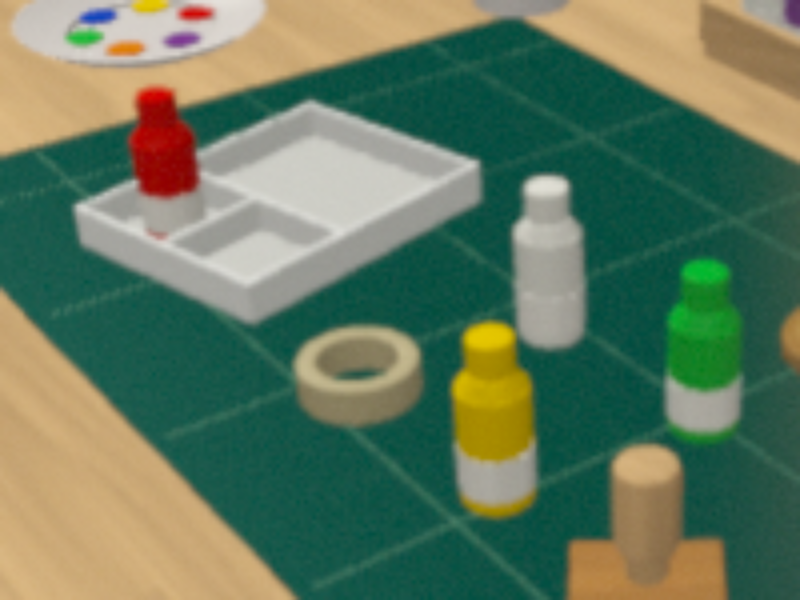

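```bash
python3 -m handwheel '[[[0.055,0.01,-0.04,0,0],[0.055,0.02,-0.08,0,0],[0.055,0.03,-0.12,0.002,0],[0.055,0.04,-0.16,0.004,0],[0.055,0.05,-0.20,0.006,0],[0.055,0.062,-0.24,0.007,0],[0.055,0.07,-0.275,0.007,0],[0.055,0.078,-0.303,0.007,0],[0.055,0.078,-0.303,0.007,0],[0.055,0.078,-0.303,0.007,0],[0.055,0.078,-0.303,0.007,0]]]'; python3 - <<'E'
from h import *
delta(.4466,.0056,.032,195)
s=arm.get_state(); w=grab_frame('wrist'); cv2.imwrite('pics/w3.png',w)
W=cam('wrist',s); print(proj(W,(.4466,.0056,.085)))
E
```

```text
t: 7.43
eef_pos: [0.4445, 0.0048, 0.1567]
ee_rot: [3.135, 0.008, -2.879]
force: [-0.8, -0.6, -0.3]
width: 0.0546
t 7.43 pos [0.4445 0.0048 0.1567] yaw -165.0 w 0.0546 F [-0.8 -0.6 -0.3] q1,q6 [ 0.45 -0.19]
  shift mm [ -1.2  -0.5 124.7] turn 0.0 rows 3.0
[311.28949283 255.35836426]
```

View pics/w3.png

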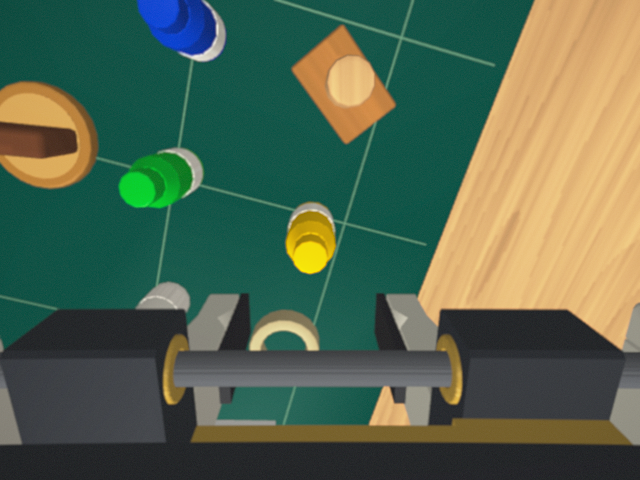

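```bash
python3 -m handwheel '[[[0.055,-0.001,0,0.030,0],[0.055,-0.001,0,0.060,0],[0.055,-0.001,0,0.090,0],[0.055,-0.001,0,0.110,0],[0.055,-0.001,0,0.120,0],[0.055,-0.001,0,0.125,0],[0.055,-0.001,0,0.125,0],[0.030,-0.001,0,0.125,0],[0.030,-0.001,0,0.125,0],[0.030,-0.001,0,0.125,0],[0.030,-0.001,0,0.125,0],[0.030,-0.001,0,0.125,0],[0.030,-0.001,0,0.125,0],[0.030,-0.001,0,0.125,0]]]' 20; python3 - <<'E'
from h import *
delta(.458,.251,.165,195)
E
```

```text
t: 8.65
eef_pos: [0.4468, 0.0067, 0.0325]
ee_rot: [3.135, 0.009, -2.878]
force: [-2.0, 0.6, 7.8]
width: 0.0336
t 8.65 pos [0.4468 0.0067 0.0325] yaw -164.9 w 0.0336 F [-2.   0.6  7.8] q1,q6 [ 0.45 -0.18]
  shift mm [ -75.6  233.8 -130.4] turn 0.1 rows 6.7
```

```bash
python3 -m handwheel '[[[0.030,0,0,-0.020,0],[0.030,0,0,-0.050,0],[0.030,0,0,-0.085,0],[0.030,0,0,-0.115,0],[0.030,0,0,-0.132,0],[0.030,-0.01,0.03,-0.132,0],[0.030,-0.02,0.06,-0.132,0],[0.030,-0.03,0.095,-0.132,0],[0.030,-0.04,0.13,-0.132,0],[0.030,-0.05,0.16,-0.132,0],[0.030,-0.06,0.19,-0.132,0],[0.030,-0.070,0.215,-0.132,0],[0.030,-0.076,0.234,-0.132,0],[0.030,-0.076,0.234,-0.132,0],[0.030,-0.076,0.234,-0.132,0],[0.030,-0.076,0.234,-0.132,0]]]'; python3 - <<'E'
from h import *
delta(.458,.251,.037,195)
s=arm.get_state(); w=grab_frame('wrist')
W=cam('wrist',s); print(proj(W,(.458,.251,.004)));cv2.imwrite('pics/w4.png',w)
E
```

```text
t: 9.98
eef_pos: [0.4579, 0.2508, 0.1663]
ee_rot: [3.136, 0.008, -2.878]
force: [-0.3, -0.4, -1.5]
width: 0.0338
t 9.98 pos [0.4579 0.2508 0.1663] yaw -164.9 w 0.0338 F [-0.3 -0.4 -1.5] q1,q6 [ 0.88 -0.61]
  shift mm [  0.9  -0.6 129.2] turn 0.1 rows 3.1
[314.99120947 217.58885162]
```

View pics/w4.png

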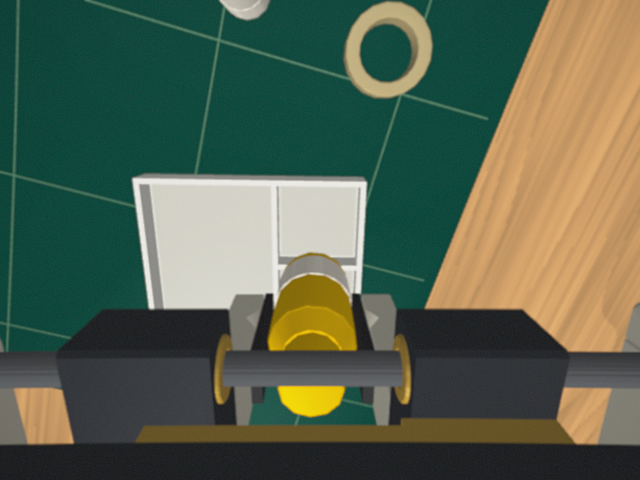

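```bash
python3 -m handwheel '[[[0.030,0.002,0.001,0.030,0],[0.030,0.002,0.001,0.060,0],[0.030,0.002,0.001,0.085,0],[0.030,0.002,0.001,0.105,0],[0.030,0.002,0.001,0.118,0],[0.030,0.002,0.001,0.126,0],[0.030,0.002,0.001,0.130,0],[0.030,0.002,0.001,0.130,0],[0.030,0.002,0.001,0.130,0],[0.036,0.002,0.001,0.130,0],[0.040,0.002,0.001,0.130,0],[0.050,0.002,0.001,0.130,0],[0.050,0.002,0.001,0.130,0],[0.050,0.002,0.001,0.130,0],[0.050,0.002,0.001,0.11,0],[0.050,0.002,0.001,0.08,0],[0.050,0.002,0.001,0.04,0],[0.050,0.002,0.001,0,0],[0.050,0.002,0.001,0,0]]]'; python3 - <<'E'
from h import *
delta(.4527,-.0975,.16,195)
cv2.imwrite('pics/s4.png',cv2.resize(grab_frame('side')[130:330,150:350],None,fx=3,fy=3))
E
```

```text
t: 11.62
eef_pos: [0.4592, 0.2537, 0.1745]
ee_rot: [3.131, 0.019, -2.877]
force: [0.3, 0.3, 0.1]
width: 0.0501
t 11.62 pos [0.4592 0.2537 0.1745] yaw -164.8 w 0.0501 F [0.3 0.3 0.1] q1,q6 [ 0.88 -0.62]
  shift mm [  98.4 -337.3    9. ] turn 0.2 rows 8.4
```

View pics/s4.png

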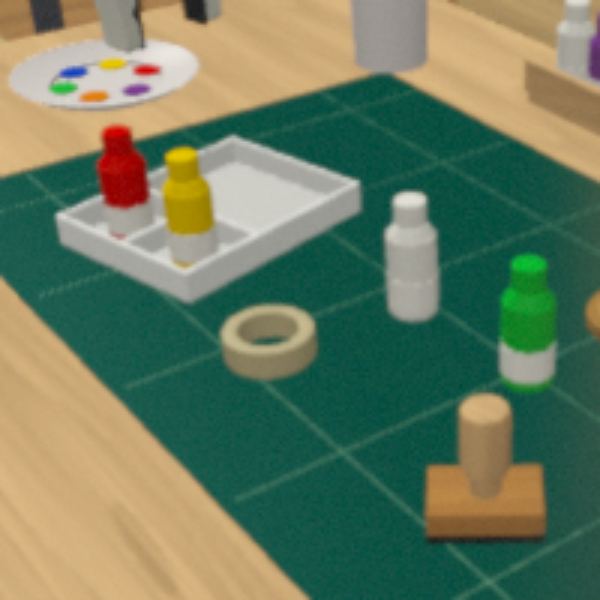

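```bash
python3 -m handwheel '[[[0.05,0.01,-0.04,0,0],[0.05,0.02,-0.08,0,0],[0.05,0.033,-0.12,0.002,0],[0.05,0.046,-0.16,0.004,0],[0.05,0.058,-0.20,0.006,0],[0.05,0.07,-0.24,0.007,0],[0.05,0.08,-0.275,0.008,0],[0.05,0.09,-0.31,0.009,0],[0.05,0.098,-0.337,0.009,0],[0.05,0.098,-0.337,0.009,0],[0.05,0.098,-0.337,0.009,0],[0.05,0.098,-0.337,0.009,0]]]'; python3 - <<'E'
from h import *
delta(.4527,-.0975,.036,195)
s=arm.get_state(); w=grab_frame('wrist'); cv2.imwrite('pics/w5.png',w)
W=cam('wrist',s); print(proj(W,(.4527,-.0975,.075)))
E
```

```text
t: 12.67
eef_pos: [0.4509, -0.0978, 0.1566]
ee_rot: [3.131, 0.015, -2.879]
force: [0.2, -0.2, 0.2]
width: 0.0501
t 12.67 pos [ 0.4509 -0.0978  0.1566] yaw -165.0 w 0.0501 F [ 0.2 -0.2  0.2] q1,q6 [0.2  0.07]
  shift mm [ -0.   -1.4 120.6] turn 0.0 rows 2.9
[312.9304004  248.87703561]
```

View pics/w5.png

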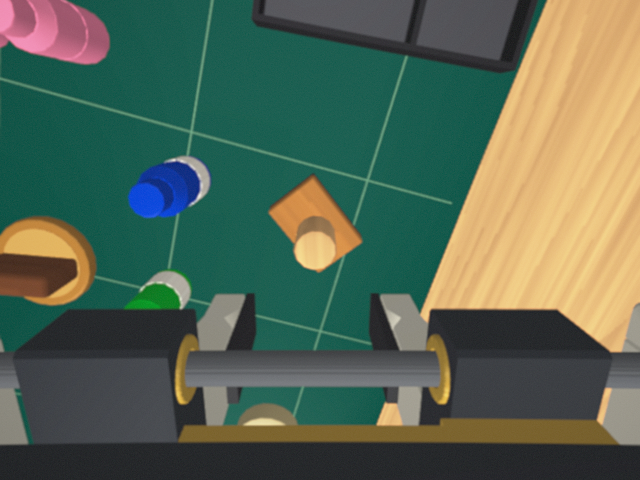

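```bash
python3 -m handwheel '[[[0.05,0.001,-0.001,0.030,0],[0.05,0.001,-0.001,0.060,0],[0.05,0.001,-0.001,0.085,0],[0.05,0.001,-0.001,0.105,0],[0.05,0.001,-0.001,0.116,0],[0.05,0.001,-0.001,0.120,0],[0.05,0.001,-0.001,0.120,0],[0.023,0.001,-0.001,0.120,0],[0.023,0.001,-0.001,0.120,0],[0.023,0.001,-0.001,0.120,0],[0.023,0.001,-0.001,0.120,0],[0.023,0.001,-0.001,0.120,0],[0.023,0.001,-0.001,0.120,0],[0.023,0.001,-0.001,0.120,0],[0.023,0.001,-0.001,0.120,0]]]' 20; python3 - <<'E'
from h import *
delta(.532,.306,.165,157)
E
```

```text
t: 13.97
eef_pos: [0.452, -0.097, 0.0376]
ee_rot: [3.131, 0.016, -2.878]
force: [-2.1, 0.5, 6.6]
width: 0.0279
t 13.97 pos [ 0.452  -0.097   0.0376] yaw -164.9 w 0.0279 F [-2.1  0.5  6.6] q1,q6 [0.21 0.07]
  shift mm [-184.3  369.5 -120.7] turn 38.1 rows 10.3
```

```bash
python3 -m handwheel '[[[0.023,0,0,-0.020,0],[0.023,0,0,-0.050,0],[0.023,0,0,-0.085,0],[0.023,0,0,-0.112,0],[0.023,0,0,-0.125,0],[0.023,-0.015,0.03,-0.128,3],[0.023,-0.030,0.06,-0.128,6],[0.023,-0.045,0.09,-0.128,10],[0.023,-0.062,0.125,-0.128,14],[0.023,-0.080,0.16,-0.126,18],[0.023,-0.097,0.195,-0.124,22],[0.023,-0.115,0.23,-0.123,26],[0.023,-0.132,0.265,-0.122,30],[0.023,-0.150,0.30,-0.121,34],[0.023,-0.165,0.33,-0.121,38],[0.023,-0.178,0.355,-0.121,38],[0.023,-0.184,0.369,-0.121,38],[0.023,-0.184,0.369,-0.121,38],[0.023,-0.184,0.369,-0.121,38],[0.023,-0.184,0.369,-0.121,38]]]'; python3 - <<'E'
from h import *
delta(.532,.306,.042,157)
s=arm.get_state(); w=grab_frame('wrist'); cv2.imwrite('pics/w6.png',w)
cv2.imwrite('pics/s6.png',cv2.resize(grab_frame('side')[100:260,150:350],None,fx=4,fy=3.75))
W=cam('wrist',s); print(proj(W,(.532,.306,.004)))
E
```

```text
t: 15.63
eef_pos: [0.5314, 0.3045, 0.1652]
ee_rot: [3.124, 0.006, 2.742]
force: [0.5, -0.1, -0.7]
width: 0.0274
t 15.63 pos [0.5314 0.3045 0.1652] yaw 157.1 w 0.0274 F [ 0.5 -0.1 -0.7] q1,q6 [ 0.84 -1.24]
  shift mm [  0.7  -0.6 123.2] turn 0.1 rows 3.0
[313.38713449 216.89028056]
```

View pics/w6.png

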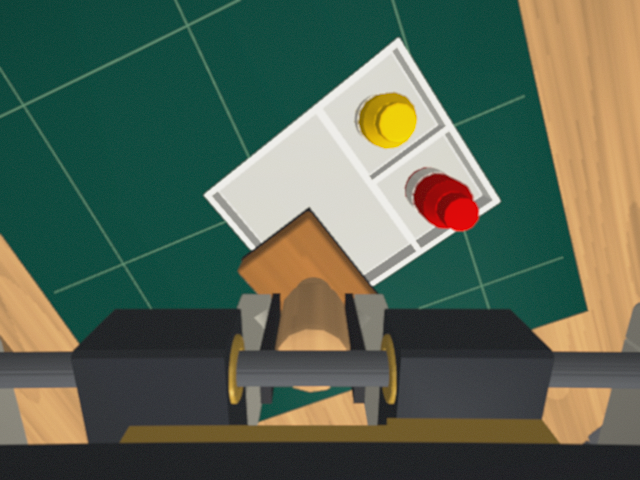

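View pics/s6.png

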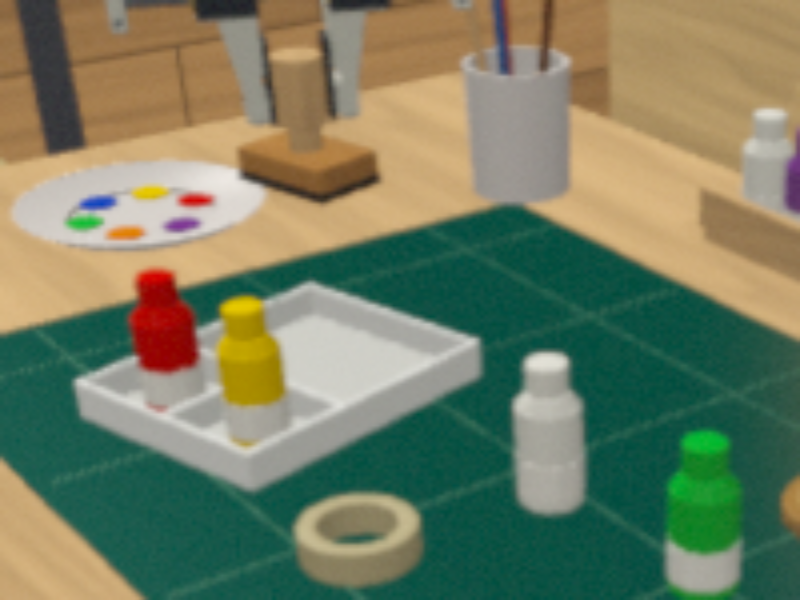

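```bash
python3 -m handwheel '[[[0.023,0.001,0.001,0.030,0],[0.023,0.001,0.001,0.060,0],[0.023,0.001,0.001,0.085,0],[0.023,0.001,0.001,0.103,0],[0.023,0.001,0.001,0.115,0],[0.023,0.001,0.001,0.121,0],[0.023,0.001,0.001,0.1235,0],[0.023,0.001,0.001,0.1240,0],[0.023,0.001,0.001,0.1240,0]]]'; python3 - <<'E'
from h import *
delta(.532,.306,.042,157)
cv2.imwrite('pics/s7.png',cv2.resize(grab_frame('side')[100:260,150:350],None,fx=4,fy=3.75))
E
```

```text
t: 16.48
eef_pos: [0.5332, 0.3075, 0.0426]
ee_rot: [3.122, 0.007, 2.741]
force: [-0.7, 0.0, -0.7]
width: 0.0277
t 16.48 pos [0.5332 0.3075 0.0426] yaw 157.0 w 0.0277 F [-0.7  0.  -0.7] q1,q6 [ 0.84 -1.24]
  shift mm [ 0.6 -1.9  0.5] turn 0.0 rows 0.0
```

View pics/s7.png

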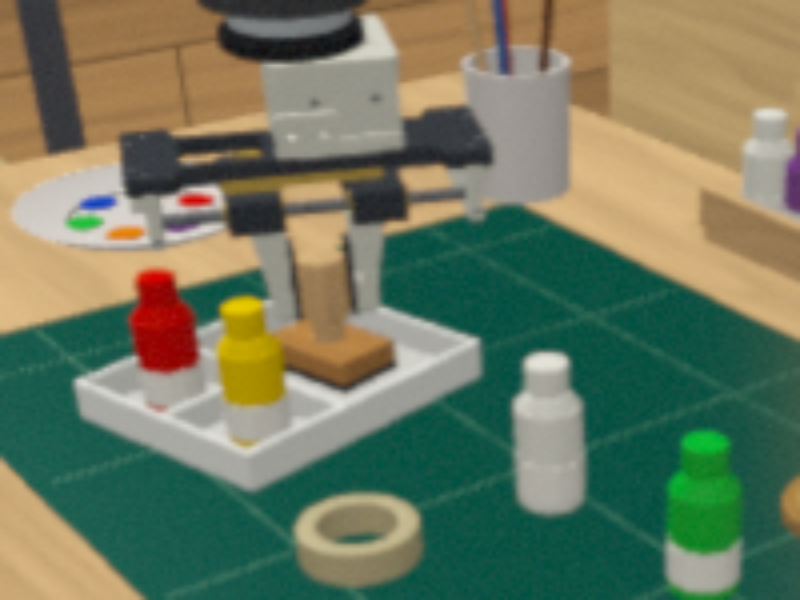

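```bash
python3 -m handwheel '[[[0.023,0,0,0.001,0],[0.023,0,0,0.001,0],[0.030,0,0,0.001,0],[0.035,0,0,0.001,0],[0.045,0,0,0.001,0],[0.045,0,0,0.001,0],[0.045,0,0,0.001,0],[0.045,0,0,-0.02,0],[0.045,0,0,-0.05,0],[0.045,0,0,-0.09,0],[0.045,0,0,-0.125,0],[0.045,0,0,-0.125,0]]]'; python3 - <<'E'
from h import *
delta(.5554,-.1057,.16,185)
cv2.imwrite('pics/s8.png',cv2.resize(grab_frame('side')[100:260,150:350],None,fx=4,fy=3.75))
E
```

```text
t: 17.53
eef_pos: [0.5347, 0.308, 0.176]
ee_rot: [3.112, 0.013, 2.742]
force: [0.9, 0.7, 0.7]
width: 0.045
t 17.53 pos [0.5347 0.308  0.176 ] yaw 157.1 w 0.045 F [0.9 0.7 0.7] q1,q6 [ 0.84 -1.24]
  shift mm [-179.6 -373.6    7.2] turn -27.9 rows 9.9
```

View pics/s8.png

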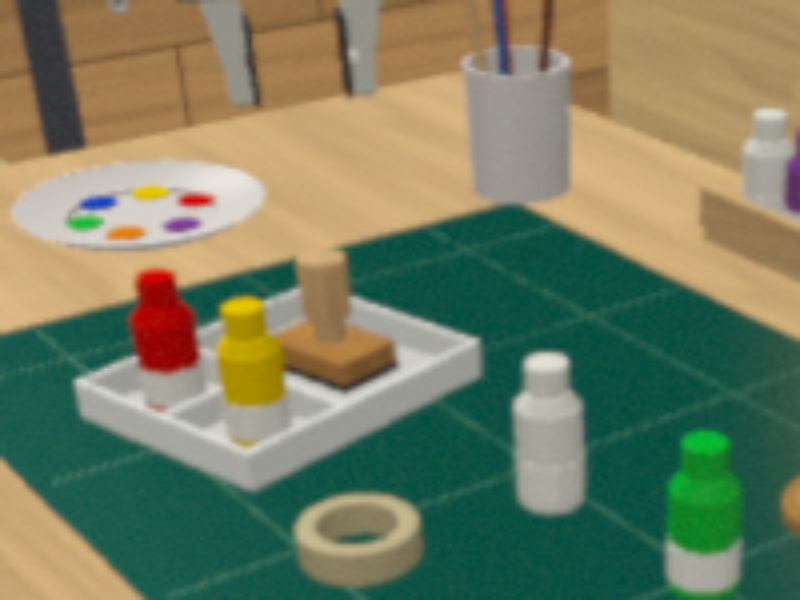

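```bash
python3 -m handwheel '[[[0.055,-0.008,-0.02,0,-1],[0.055,-0.023,-0.05,0,-3],[0.055,-0.040,-0.085,0,-6],[0.055,-0.057,-0.12,0.002,-9],[0.055,-0.075,-0.155,0.003,-12],[0.055,-0.092,-0.19,0.004,-15],[0.055,-0.110,-0.225,0.005,-18],[0.055,-0.126,-0.26,0.005,-21],[0.055,-0.142,-0.295,0.006,-24],[0.055,-0.157,-0.325,0.007,-27],[0.055,-0.168,-0.348,0.007,-28],[0.055,-0.175,-0.364,0.007,-28],[0.055,-0.180,-0.374,0.007,-28],[0.055,-0.180,-0.374,0.007,-28],[0.055,-0.180,-0.374,0.007,-28],[0.055,-0.180,-0.374,0.007,-28],[0.055,-0.180,-0.374,0.007,-28]]]'; python3 - <<'E'
from h import *
delta(.5554,-.1057,.032,185)
s=arm.get_state(); w=grab_frame('wrist'); cv2.imwrite('pics/w7.png',w); print(s['ee_rot'])
W=cam('wrist',s); print(proj(W,(.5554,-.1057,.085)))
E
```

```text
t: 19.0
eef_pos: [0.5539, -0.106, 0.1572]
ee_rot: [3.122, 0.022, -3.052]
force: [-0.2, 0.7, -0.5]
width: 0.0548
t 19.0 pos [ 0.5539 -0.106   0.1572] yaw -174.9 w 0.0548 F [-0.2  0.7 -0.5] q1,q6 [ 0.15 -0.04]
  shift mm [  1.3  -2.3 125.2] turn 0.1 rows 3.0
[ 3.12246223  0.02227772 -3.05192253]
[313.74529059 253.25119779]
```

View pics/w7.png

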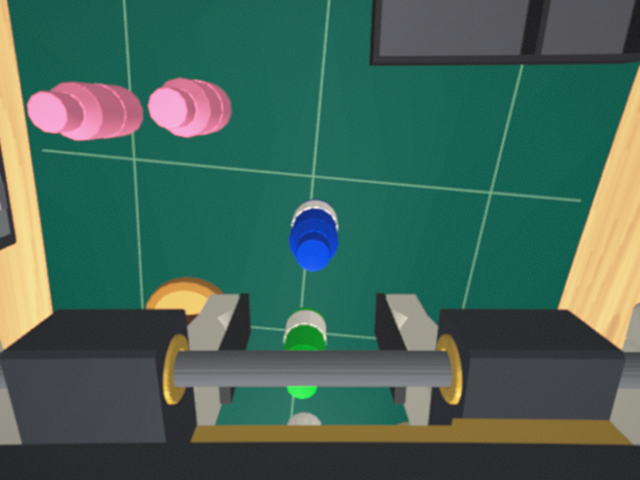

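```bash
python3 -m handwheel '[[[0.055,0.001,-0.002,0.020,0],[0.055,0.001,-0.002,0.045,0],[0.055,0.001,-0.002,0.072,0],[0.055,0.001,-0.002,0.095,0],[0.055,0.001,-0.002,0.112,0],[0.055,0.001,-0.002,0.121,0],[0.055,0.001,-0.002,0.125,0],[0.055,0.001,-0.002,0.125,0],[0.030,0.001,-0.002,0.125,0],[0.030,0.001,-0.002,0.125,0],[0.030,0.001,-0.002,0.125,0],[0.030,0.001,-0.002,0.125,0],[0.030,0.001,-0.002,0.125,0],[0.030,0.001,-0.002,0.125,0],[0.030,0.001,-0.002,0.125,0]]]' 20; python3 - <<'E'
from h import *
delta(.3985,-.3401,.165,185)
E
```

```text
t: 20.3
eef_pos: [0.5561, -0.1054, 0.0332]
ee_rot: [3.123, 0.024, -3.051]
force: [-2.8, 1.4, 6.0]
width: 0.0339
t 20.3 pos [ 0.5561 -0.1054  0.0332] yaw -174.8 w 0.0339 F [-2.8  1.4  6. ] q1,q6 [ 0.15 -0.04]
  shift mm [ 175.  -216.9 -140.1] turn 0.2 rows 7.5
```

```bash
python3 -m handwheel '[[[0.030,0,0,-0.015,0],[0.030,0,0,-0.040,0],[0.030,0,0,-0.070,0],[0.030,0,0,-0.100,0],[0.030,0,0,-0.122,0],[0.030,0,0,-0.132,0],[0.030,0.015,-0.015,-0.134,0],[0.030,0.035,-0.040,-0.136,0],[0.030,0.058,-0.070,-0.138,0],[0.030,0.080,-0.100,-0.139,0],[0.030,0.103,-0.127,-0.14,0],[0.030,0.125,-0.155,-0.14,0],[0.030,0.145,-0.180,-0.14,0],[0.030,0.162,-0.200,-0.14,0],[0.030,0.172,-0.213,-0.14,0],[0.030,0.175,-0.217,-0.14,0],[0.030,0.175,-0.217,-0.14,0],[0.030,0.175,-0.217,-0.14,0],[0.030,0.175,-0.217,-0.14,0]]]'; python3 - <<'E'
from h import *
delta(.3985,-.3401,.038,185)
s=arm.get_state(); w=grab_frame('wrist'); print(s['ee_rot'])
W=cam('wrist',s); print(proj(W,(.3985,-.3401,.004)));cv2.imwrite('pics/w8.png',w)
E
```

```text
t: 21.88
eef_pos: [0.3989, -0.3395, 0.1646]
ee_rot: [3.122, 0.023, -3.051]
force: [-1.0, 0.6, 0.1]
width: 0.0337
t 21.88 pos [ 0.3989 -0.3395  0.1646] yaw -174.8 w 0.0337 F [-1.   0.6  0.1] q1,q6 [-0.35  0.46]
  shift mm [  3.4  -3.  126.6] turn 0.2 rows 3.0
[ 3.12235916  0.02335314 -3.05096677]
[318.30448947 214.58509236]
```

View pics/w8.png

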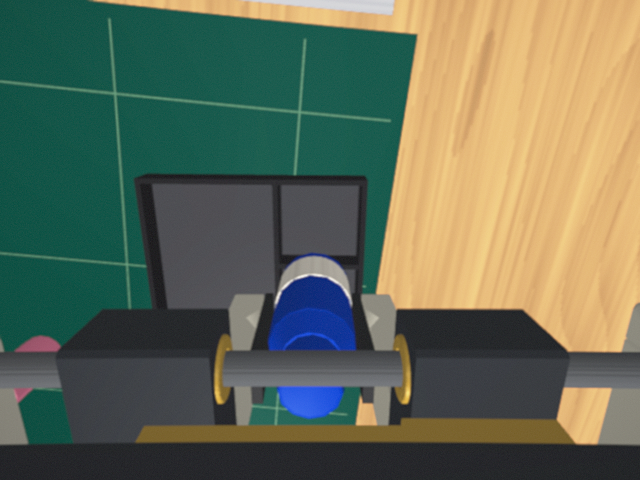

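```bash
python3 -m handwheel '[[[0.030,0.005,0.001,0.025,0],[0.030,0.005,0.001,0.055,0],[0.030,0.005,0.001,0.080,0],[0.030,0.005,0.001,0.102,0],[0.030,0.005,0.001,0.116,0],[0.030,0.005,0.001,0.124,0],[0.030,0.005,0.001,0.127,0],[0.030,0.005,0.001,0.127,0],[0.030,0.005,0.001,0.127,0]]]'; python3 - <<'E'
from h import *
delta(.3985,-.3401,.038,185)
cv2.imwrite('pics/s9.png',cv2.resize(grab_frame('side')[270:470,280:500],None,fx=3.4,fy=3))
E
```

```text
t: 22.68
eef_pos: [0.3975, -0.3361, 0.0383]
ee_rot: [3.123, 0.024, -3.05]
force: [0.5, -0.1, -0.2]
width: 0.034
t 22.68 pos [ 0.3975 -0.3361  0.0383] yaw -174.7 w 0.034 F [ 0.5 -0.1 -0.2] q1,q6 [-0.35  0.47]
  shift mm [-0.6 -4.1  0.3] turn 0.3 rows 0.1
```

View pics/s9.png

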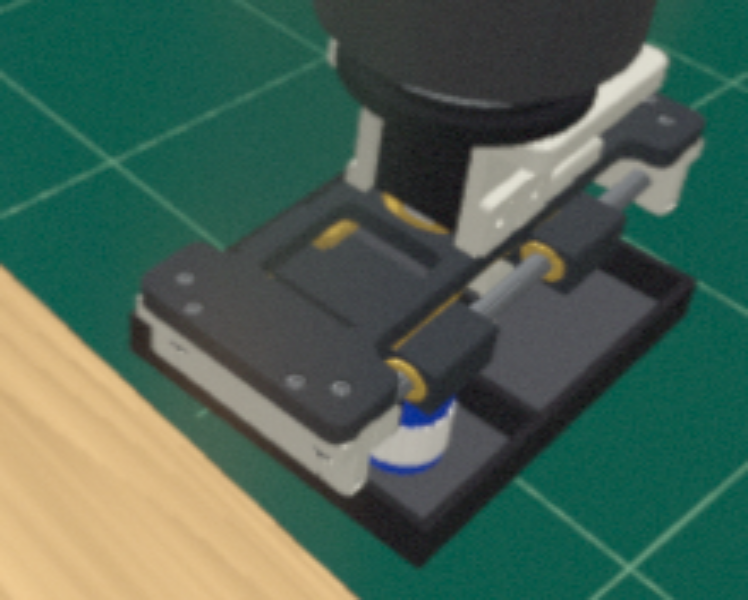

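```bash
python3 -m handwheel '[[[0.030,0,0,0.0005,0],[0.030,0,0,0.0005,0],[0.036,0,0,0.0005,0],[0.040,0,0,0.0005,0],[0.050,0,0,0.0005,0],[0.050,0,0,0.0005,0],[0.050,0,0,0.0005,0],[0.050,0,0,-0.012,0],[0.050,0,0,-0.035,0],[0.050,0,0,-0.065,0],[0.050,0,0,-0.095,0],[0.050,0,0,-0.120,0],[0.050,0,0,-0.130,0],[0.050,0,0,-0.130,0],[0.050,0,0,-0.130,0]]]'; python3 - <<'E'
from h import *
delta(.62,-.0087,.17,98.5)
print(arm.get_state()['ee_rot'])
cv2.imwrite('pics/s10.png',cv2.resize(grab_frame('side')[250:470,280:500],None,fx=2.7,fy=2.7))
E
```

```text
t: 23.98
eef_pos: [0.3946, -0.3388, 0.1685]
ee_rot: [3.123, 0.026, -3.05]
force: [-0.9, -0.4, -0.3]
width: 0.05
t 23.98 pos [ 0.3946 -0.3388  0.1685] yaw -174.8 w 0.05 F [-0.9 -0.4 -0.3] q1,q6 [-0.35  0.46]
  shift mm [-254.6  308.    10.7] turn 86.7 rows 12.1
[ 3.123339    0.02588488 -3.05003893]
```

View pics/s10.png

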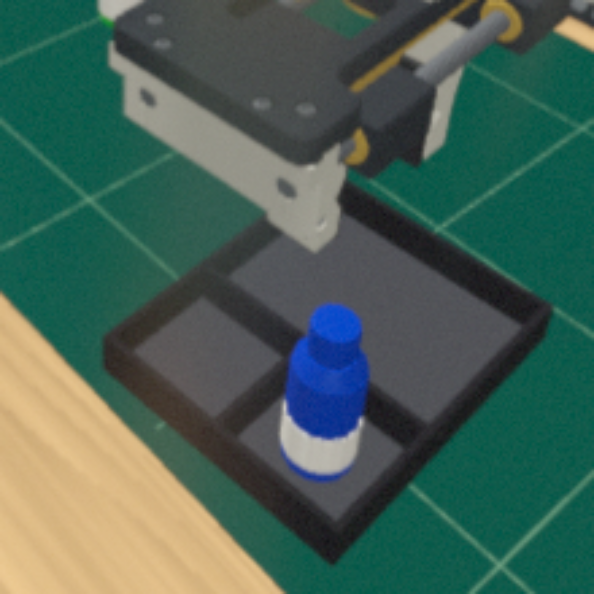

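```bash
python3 - <<'E'
from h import *
delta(.656,-.0087,.16,98.5)
E
```

```text
t 24.03 pos [ 0.3941 -0.3385  0.1676] yaw -174.8 w 0.0501 F [-0.6 -0.9 -1.1] q1,q6 [-0.35  0.46]
  shift mm [-290.7  304.2   20.5] turn 86.7 rows 12.1
```

```bash
python3 -m handwheel '[[[0.045,-0.015,0.015,0,4],[0.045,-0.035,0.037,0.001,10],[0.045,-0.060,0.063,0.002,16],[0.045,-0.085,0.089,0.004,23],[0.045,-0.110,0.115,0.006,30],[0.045,-0.135,0.141,0.008,37],[0.045,-0.160,0.167,0.010,44],[0.045,-0.185,0.193,0.012,51],[0.045,-0.210,0.219,0.014,58],[0.045,-0.233,0.243,0.016,65],[0.045,-0.255,0.266,0.018,71],[0.045,-0.272,0.284,0.019,77],[0.045,-0.283,0.296,0.020,82],[0.045,-0.291,0.304,0.020,86.5],[0.045,-0.291,0.304,0.020,86.5],[0.045,-0.291,0.304,0.020,86.5],[0.045,-0.291,0.304,0.020,86.5],[0.045,-0.291,0.304,0.020,86.5]]]'; python3 - <<'E'
from h import *
delta(.656,-.0087,.023,98.5)
s=arm.get_state(); w=grab_frame('wrist'); cv2.imwrite('pics/w9.png',w); print(s['ee_rot'])
W=cam('wrist',s); print(proj(W,(.656,-.0087,.054)))
m=cv2.inRange(cv2.cvtColor(w,cv2.COLOR_BGR2HSV),(0,60,20),(14,255,150)); m[300:]=0
cv2.imwrite('pics/m9.png',m)
for c in cv2.findContours(m,0,2)[0]:
    if cv2.contourArea(c)>300: print(cv2.minAreaRect(c),cv2.contourArea(c))
E
```

```text
t: 25.53
eef_pos: [0.6556, -0.0095, 0.1598]
ee_rot: [3.117, -0.018, 1.724]
force: [0.9, -0.0, 0.0]
width: 0.0452
t 25.53 pos [ 0.6556 -0.0095  0.1598] yaw 98.8 w 0.0452 F [ 0.9 -0.   0. ] q1,q6 [ 0.27 -1.68]
  shift mm [ -1.6  -2.8 136.7] turn 0.3 rows 3.3
[ 3.1174941  -0.01763275  1.72448153]
[308.49749063 236.7196154 ]
((313.3850402832031, 231.02145385742188), (88.31059265136719, 23.995563507080078), 88.8982925415039) 1794.5
```

View pics/w9.png

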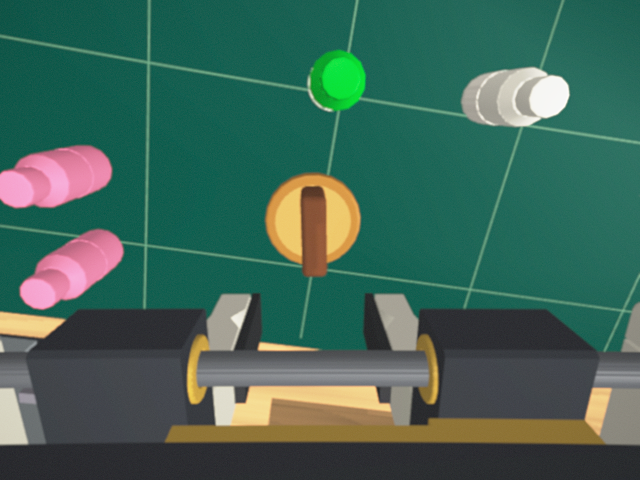

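```bash
python3 -m handwheel '[[[0.045,0.002,-0.005,0.020,1],[0.045,0.002,-0.005,0.045,1],[0.045,0.002,-0.005,0.075,1],[0.045,0.002,-0.005,0.100,1],[0.045,0.002,-0.005,0.120,1],[0.045,0.002,-0.005,0.131,1],[0.045,0.002,-0.005,0.136,1],[0.045,0.002,-0.005,0.136,1],[0.012,0.002,-0.005,0.136,1],[0.012,0.002,-0.005,0.136,1],[0.012,0.002,-0.005,0.136,1],[0.012,0.002,-0.005,0.136,1],[0.012,0.002,-0.005,0.136,1],[0.012,0.002,-0.005,0.136,1],[0.012,0.002,-0.005,0.136,1],[0.012,0.002,-0.005,0.136,1],[0.012,0.002,-0.005,0.136,1]]]' 30; python3 - <<'E'
from h import *
delta(.481,-.295,.165,95)
E
```

```text
t: 27.0
eef_pos: [0.6541, -0.0056, 0.0253]
ee_rot: [3.116, -0.018, 1.707]
force: [-1.2, -0.4, 6.6]
width: 0.0177
t 27.0 pos [ 0.6541 -0.0056  0.0253] yaw 97.8 w 0.0177 F [-1.2 -0.4  6.6] q1,q6 [ 0.28 -1.7 ]
  shift mm [-260.6 -207.1 -149.8] turn 2.8 rows 8.8
```

```bash
python3 -m handwheel '[[[0.012,0,0,-0.015,0],[0.012,0,0,-0.040,0],[0.012,0,0,-0.070,0],[0.012,0,0,-0.100,0],[0.012,0,0,-0.125,0],[0.012,-0.010,-0.008,-0.140,0],[0.012,-0.030,-0.024,-0.142,1],[0.012,-0.057,-0.045,-0.143,1],[0.012,-0.084,-0.066,-0.144,2],[0.012,-0.111,-0.088,-0.145,2],[0.012,-0.138,-0.110,-0.146,2],[0.012,-0.165,-0.131,-0.147,3],[0.012,-0.192,-0.152,-0.148,3],[0.012,-0.217,-0.172,-0.149,3],[0.012,-0.239,-0.190,-0.150,3],[0.012,-0.253,-0.201,-0.150,3],[0.012,-0.260,-0.207,-0.150,3],[0.012,-0.260,-0.207,-0.150,3],[0.012,-0.260,-0.207,-0.150,3],[0.012,-0.260,-0.207,-0.150,3]]]'; python3 - <<'E'
from h import *
delta(.480,-.295,.030,95)
s=arm.get_state(); w=grab_frame('wrist'); print(s['ee_rot'])
W=cam('wrist',s); print(proj(W,(.480,-.295,.024)));cv2.imwrite('pics/w10.png',w)
E
```

```text
t: 28.67
eef_pos: [0.4814, -0.2938, 0.1652]
ee_rot: [3.117, -0.019, 1.655]
force: [0.2, -0.1, -1.6]
width: 0.0176
t 28.67 pos [ 0.4814 -0.2938  0.1652] yaw 94.8 w 0.0176 F [ 0.2 -0.1 -1.6] q1,q6 [-0.22 -1.25]
  shift mm [ -3.7  -4.9 135.1] turn -0.2 rows 3.2
[ 3.11655375 -0.01914745  1.65516547]
[305.17706569 219.7508097 ]
```

View pics/w10.png

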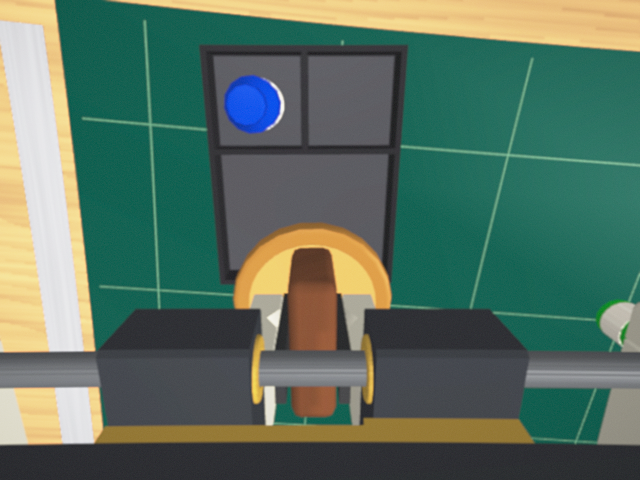

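```bash
python3 -m handwheel '[[[0.012,-0.003,-0.005,0.020,0],[0.012,-0.003,-0.005,0.045,0],[0.012,-0.003,-0.005,0.072,0],[0.012,-0.003,-0.005,0.097,0],[0.012,-0.003,-0.005,0.117,0],[0.012,-0.003,-0.005,0.129,0],[0.012,-0.003,-0.005,0.134,0],[0.012,-0.003,-0.005,0.135,0],[0.012,-0.003,-0.005,0.135,0],[0.012,-0.003,-0.005,0.135,0]]]'; python3 - <<'E'
from h import *
delta(.480,-.295,.030,95)
cv2.imwrite('pics/s11.png',cv2.resize(grab_frame('side')[270:470,280:500],None,fx=3.4,fy=3))
E
```

```text
t: 29.55
eef_pos: [0.4808, -0.2939, 0.0306]
ee_rot: [3.116, -0.019, 1.657]
force: [-0.1, -0.6, -1.0]
width: 0.0178
t 29.55 pos [ 0.4808 -0.2939  0.0306] yaw 94.9 w 0.0178 F [-0.1 -0.6 -1. ] q1,q6 [-0.22 -1.24]
  shift mm [-1.1 -0.9  0.6] turn -0.1 rows 0.0
```

View pics/s11.png

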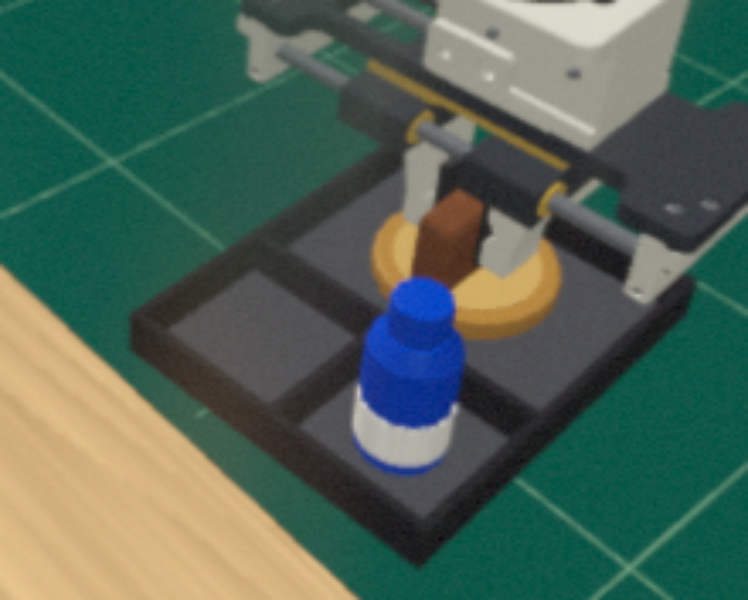

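In the cell; lowering the last millimetre, then releasing and retreating.

```bash
python3 -m handwheel '[[[0.012,0,0,0.001,0],[0.012,0,0,0.001,0],[0.020,0,0,0.001,0],[0.026,0,0,0.001,0],[0.036,0,0,0.001,0],[0.040,0,0,0.001,0],[0.040,0,0,0.001,0],[0.040,0,0,-0.012,0],[0.040,0,0,-0.035,0],[0.040,0,0,-0.065,0],[0.040,0,0,-0.095,0],[0.040,0,0,-0.125,0],[0.040,0,0,-0.150,0],[0.040,0,0,-0.165,0],[0.040,0.04,0.02,-0.165,0],[0.040,0.08,0.04,-0.165,0],[0.040,0.12,0.06,-0.165,0],[0.040,0.15,0.08,-0.165,0],[0.040,0.15,0.08,-0.165,0],[0.040,0.15,0.08,-0.165,0]]]'; python3 - <<'E'
from h import *
cv2.imwrite('pics/fa.png',grab_frame('scene'));cv2.imwrite('pics/fb.png',grab_frame('side'))
E
```

```text
t: 31.27
eef_pos: [0.5444, -0.139, 0.2006]
ee_rot: [3.115, -0.019, 1.66]
force: [0.0, -1.1, -1.0]
width: 0.0403
```

View pics/fa.png

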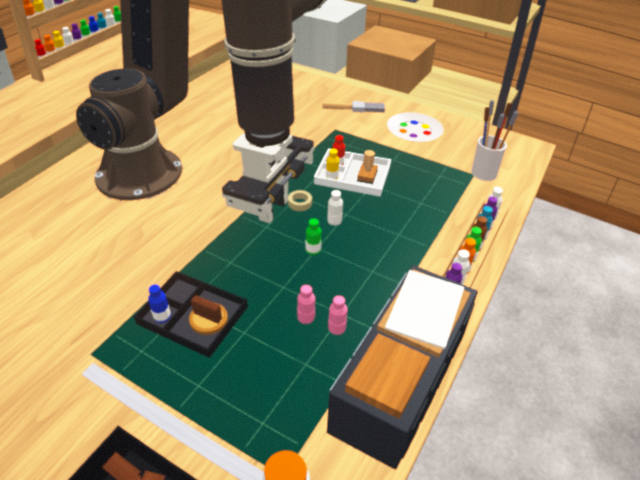

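View pics/fb.png

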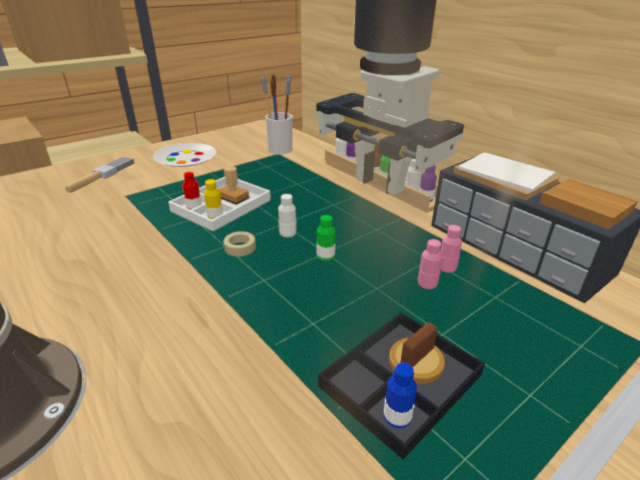

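```bash
python3 - <<'E'
from h import *
a0=cv2.imread('pics/side0.png');a=cv2.imread('pics/fb.png');s=cv2.imread('pics/fa.png')
for n,lo,hi,p in (('green',(50,180,90),(75,255,255),(326,231)),('pink',(150,60,80),(174,190,255),(440,257))):
    print(n,blob(a0,lo,hi,p)[0],blob(a,lo,hi,p)[0])
for n,(x,y,w,h) in dict(tape=(215,225,47,35),white=(274,190,28,50)).items(): print(n,cv2.absdiff(a0,a)[y:y+h,x:x+w].mean())
cv2.imwrite('pics/fz.png',np.hstack([cv2.resize(s[260:360,130:255],(400,320)),cv2.resize(a[310:460,310:490],(384,320))]))
E
```

```text
green [325.64826176 231.08384458] [325.8625498  231.06573705]
pink [439.67369055 257.25707405] [439.70835839 257.24834636]
tape 4.724417426545086
white 8.026428571428571
```

View pics/fz.png

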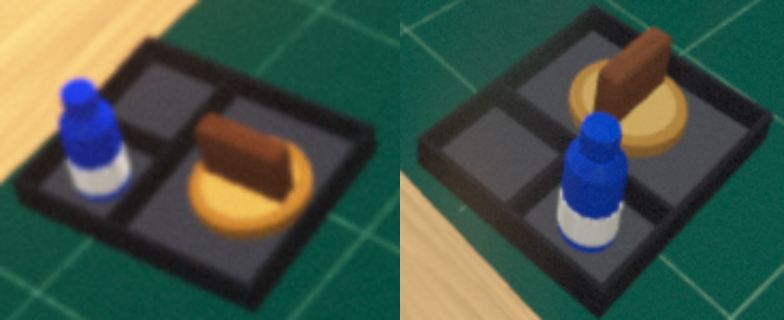

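```bash
python3 -c "
from station import arm
print(arm.job_done())"
```

```text
the job is handed in; nothing more can be done
None
```

Both kits are made up, and I handed the job in at about 31 s of the 128 s allowed. The white tray has the red and yellow bottles, each standing in its own small cell, and the hand stamp standing flat in the large cell. The black tray has the blue bottle standing in one small cell and the baren lying flat, handle up, in the large cell.

- **Final pictures:** The scene and side views show everything upright and inside its cell, with the gripper clear of everything.
- **Items to leave in place:** The green bottle and the pink look-alikes matched their first position to within 0.3 px. By eye the white bottle and the tape roll have not moved. For these two I only compared picture crops: the tape's barely changed. The white bottle's changed more (mean difference 8 against 5), which I put down to the yellow bottle's cap having been in that crop, but I didn't check further.
- **Disagreements along the way:** The wrist camera put both trays about 4 mm from where the fixed cameras did. I placed things by the wrist view, and the margins were over 10 mm. The tool also drifted to about 1.8° of tilt over the moves, with no visible effect on the placings.

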